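# Lock the dust-extractor filter cover with a screwdriver

### The job

The filter of the workshop dust extractor has been changed and its cover is shut but not yet locked. Take the broad flat screwdriver from the tool block, put its blade in the slotted cam lock and turn the lock a quarter turn clockwise until it seats firmly at its stop, pressing lightly, touching the machine with nothing but the blade, and not forcing the lock once it has seated. Then put the screwdriver back upright in its own hole in the block without disturbing the other tools or the things lying near them.

Things in the scene. Friction and masses are not known exactly. Their poses are not given: they have to be found in the camera images.
- vac_head: Head of a dust extractor, fixed, heavy, grey and black plastic, 360 (x) x 320 (y) mm, flat deck 150 mm up. Origin: centre of its underside. Control panel at its front (-x), red carrying handle (210 mm up) at x = +135 mm. On the deck the black filter cover, 200 x 205 mm, hinged at x = +75 mm. The cam lock is in the cover at x = -105, y = 0 mm; its keeper, a steel bridge, at x = -140 mm.
- cam_slot (a point): Centre of the cam lock's top face, 175 mm above the bench. A steel disc, 26 mm across, in a plastic bezel 39 mm across with its top level with the disc, both standing 8 mm above the cover. One straight slot right across the disc: 3.8 mm wide, 5 mm deep, flat bottom, no chamfer. Axes turn with the disc: x along the slot, z up along the axis of turning.
- cam_lock (a joint): Angle of the cam lock, rad: 0 open, slot along the head's y; grows clockwise seen from above to a hard stop at 1.571: seated, slot along the head's x. Starts at 0 to 0.3, stays where it is left. Turning takes 0.07 N m, rising to 0.12 as the tongue draws the cover on to its seal; at the stop the torque climbs steeply. Through play and give in the slot the lock lags the blade by 0.1 to 0.25 rad.
- driver: Broad flat screwdriver, 130 g, upright in a hole of the block, blade down. Origin: middle of the blade's end edge; z up to the handle, x along the blade's width. Blade 14 mm (x) by 2.4 mm (y), straight for 14 mm; 9 mm shank; dark hexagonal handle, 28 mm across flats, z = 55 to 120 mm, domed to 129. One pair of flats faces +-y. Its shoulder (z = 55) rests on the block: tip 15 mm above the bench.
- driver_grip (a point): Point on the screwdriver's axis in the middle of the handle, 90 mm above the blade tip: a good place to grip. Axes as driver.
- tool_block: Wooden tool block, fixed, 80 (x) x 210 (y) x 70 (z) mm. Origin: centre of its underside. Three square holes, 18 mm wide, 62 mm deep, with a 2 mm chamfer, at x = 0, y = -65, 0 and +65 mm. Each holds one upright tool, handle up: the broad screwdriver, a narrow screwdriver and a nut driver, in any order.
- driver_narrow: Narrow screwdriver with a round dark wooden handle (27 mm diameter, top 128 mm above the bench) and a 5 mm blade, standing in another hole of the block. Not needed; leave it alone. Origin at its blade tip.
- nut_driver: Nut driver with a round black handle (29 mm diameter, top 123 mm above the bench), standing in another hole of the block. Not needed; leave it alone. Origin at its lower end.
- screw_tin: Tin of screws, 69 mm diameter, 57 mm high, on the bench in front of the tool block. Leave it alone. Origin: centre of its underside.
- bench_brush: Wooden bench brush lying on the bench behind the tool block, 230 mm long, 26 mm high. Leave it alone. Origin: on its underside, 5 mm from the middle of its length.
- tape_roll: Roll of tape lying on the bench, 100 mm outside, 25 mm high. Leave it alone. Origin: centre of its underside.
Mind the look-alikes: they are no part of the job. Leave any pink look-alike of the driver alone.

How it is judged (in metres and radians):
On the way, in this order (a step that is already met when the one before it is completed fails the run):
1. the screwdriver's blade is in the slot of the cam lock (z of driver in the frame of cam_slot below -0.003 m and horizontal distance between driver and cam_slot below 0.007 m), for 0.1 s.
2. the cam lock has been turned to its stop with the blade still in the slot (value of joint cam_lock above 1.53 rad and z of driver in the frame of cam_slot below -0.002 m and horizontal distance between driver and cam_slot below 0.007 m), for 0.2 s.
At the end, for the whole second after the job is handed in: The cam lock stands within 0.04 rad of its stop (joint above 1.53), and the broad screwdriver stands at rest in the hole it came from, its tip within 12 mm of where it was at the start and leaning less than 0.15 rad (value of joint cam_lock above 1.53 rad and distance of driver from where it was at the start of the episode below 0.012 m and angle between driver's own z axis and vertical below 0.15 rad and linear speed of driver below 0.02 m/s); the robot touches nothing.
It fails at once if the screwdriver is forced in the lock: the contact forces on its blade add up to more than 70 N (contact force between driver and vac_head above 70 N).
It fails at once if the gripper or the arm pushes on the dust extractor (more than 5 N) (contact force between any of the arm, the fingers and vac_head above 5 N).
It fails at once if another tool of the block, the tin, the brush or the tape is moved by more than 30 mm (distance of any of driver_narrow, nut_driver, screw_tin, bench_brush, tape_roll from where it was at the start of the episode above 0.03 m).
It also fails if it takes over 72 s, if anything falls off the work surface, if the arm or the gripper's body presses on something with over 40 N, if the wrist force passes 120 N, or if a joint passes its speed limit or range.

### The arm

A 6-joint arm with a two-finger parallel gripper is mounted at the origin on the work surface. World frame = base frame: x ahead of the robot, y to its left, z up, the work surface at z = 0. Lengths are in mm, angles in degrees, forces in N, time in s.
With the tool pointing down it reaches from about 350 to 850 mm from the base axis. Payload 8.1 kg.
Tool frame: the origin (TCP) lies midway between the tips of the shut fingers; the grasp point (between the pads) lies 19 mm behind it; z points along the fingers, y is the line along which they close (so a half turn about z gives the same grasp; the last joint's range is limited). The gripper opens to 85 mm and grips with 20 to 120 N. Pads are 22 mm wide; open, the fingers measure 114 mm over their backs; the gripper's body (76 mm by 85 mm) begins 54 mm behind the grasp point. The pads swing forward as they close: fully open they stand 13 mm farther back than shut.
Start: joints at [70.279, 7.471, 85.268, -0, 87.261, -4.893], TCP at [153.53, 580.029, 231.292] pointing down, gripper open.
Joint ranges: [-169.43, 169.43], [-51.17, 129.36], [1.28, 143.12], [-76.62, 256.62], [0, 156.53], [-152.29, 152.29]. Speed limits (degrees/s): [136.94, 136.94, 159.86, 180, 180, 180].

### API

Orientations are given as [roll, pitch, yaw] about the fixed x, y, z axes, in that order (R = Rz(yaw) Ry(pitch) Rx(roll)).
In Python, from bench import sense, snapshot, camera_params, hand_in, masks_of, pinpoint gives the robot as it stands.
- The arm moves only by the tool step_arm, never from a script. Its argument "targets" is a list of rows, each an object with "angular": the turn, a rotation vector about the tool's x, y, z scaled (see below), a list of three; "dp": the shift along the tool's x, y, z scaled (see below), a list of three; "fingers": the closure, from 0 (fully open) to 1 (shut). A call has exactly 8 rows; each row is the pose to reach, as a shift and turn from the pose commanded when the call began, along the tool's axes at that moment, turning the shorter way round; what a row does not reach only later rows make up. The controller multiplies each number of a shift by 0.2 m and each number of a turn by 180 degrees. A row lasts 1/8 s, in which the tool goes at most 62.5 mm and 10.7 degrees, less where a joint would pass 70% of its speed; a pose out of reach is approached as far as the arm can. A call with a number of a shift or a turn outside -1 to 1 is refused whole. A call with a gripper value outside its range is refused whole. The fingers move at their own pace and stop on an object; "newtons" is the grip in N (left out, the last holds). Time passes only in rows, so rows that repeat a pose let the fingers close, or fill a call up. It gives the time, the measured TCP pose, the force, the opening and the grip force at its end, in the units of the state.
- sense(): the state, without advancing time (a new reading comes with each control period).
- snapshot(name): name is "side" or "top" or "wrist"; returns the picture (384x512x3 uint8, blue, green, red); there is no depth.
- camera_params(name): a dict with "vfov" (degrees; the focal length in pixels is half the picture's height over the tangent of half this angle, whatever the lens; pixels are square), "cx", "cy" (the principal point, pixels), "R" (3x3) and "t" (3): a world point X has camera coordinates R X + t. Camera axes: x right, y down, z forward; pixel columns grow to the right and rows downward; lengths in mm; the calibration is good to about 2 mm. The wrist camera is an equidistant fisheye: a pixel r from the principal point sees the ray r / f radians off the axis. A picture is of the moment at which its call begins: read the wrist's pose just before it. camera_params takes no time and is no camera call; for the wrist camera it gives the pose at the moment of the call.
- hand_in(): hands the job in; it is judged then, once.
Trained networks look in the newest picture that a camera, given by its name, has taken for a name from the list of things; names that differ only in an ending like _2 or _b are one class to them, and where a whole thing is asked for, a point or a joint stands for the part that bears it (a point fixed in the world has none). Each returns a list of dicts, best first, with "conf" (0 to 1); they miss things now and then, are a little off and sometimes report something else, mostly with a low value. They report only what shows in the picture. A call takes as long as a camera call. They do not tell look-alikes from the thing itself.
- masks_of(camera, label): "pixels" (384x512 bool, what is visible of it) and "at" ([column, row] in pixels, amid what is visible of it).
- pinpoint(camera, label): "at" ([column, row] in pixels: a listed point, or the origin of a listed thing).
The state is a dict: "time": time; "joint_pos": joint angles; "qd": joint speeds; "joint_efforts": joint torques, N m; "tool_pos": TCP position; "tcp_rot": TCP orientation; "ft_force": force on the tool from outside, world axes, zero at the start; "wrist_torque": the same for the moment, N m; "finger_gap": finger opening in mm; "grip_force": force on a finger pad.
Only numpy, scipy, OpenCV 4.12 (cv2) and the standard library are available. Lean on these libraries where they do the work, as an engineer would, in place of code of your own. Each camera call takes 0.05 s, during which the arm holds its last target. There are 200 camera calls.

## Working session

There is one attempt and no reset: what is moved stays moved. The work goes in short steps, Python scripts to look and compute and a tool call to move; the robot and the scene stay as the last step left them, time stands still between calls to the robot, and variables do not carry over. Pictures are saved under pics/ and viewed, at most 12 in all, crops included, and the job is handed in when it is done.

Besides the shell and the picture viewer there is one more tool, called by a JSON object that holds its "op" and its "data". step_arm: Moves the arm, as the interface text tells. Its arguments: {"type":"object","properties":{"targets":{"type":"array","items":{"type":"object","properties":{"angular":{"type":"array","items":{"type":"number","minimum":-1,"maximum":1}},"dp":{"type":"array","items":{"type":"number","minimum":-1,"maximum":1}},"fingers":{"type":"number"}}}},"newtons":{"type":"number"}},"required":["targets"]}

```bash
mkdir -p pics; ls
cat > h.py <<'E'
import numpy as np, cv2
from bench import *
def ray(cam,px,P=None):
    P=P or camera_params(cam); f=192/np.tan(np.radians(P['vfov']/2))
    d=np.array([px[0]-P['cx'],px[1]-P['cy']],float)
    if cam=='wrist':
        r=np.hypot(*d); th=r/f; v=np.r_[d/max(r,1e-9)*np.sin(th),np.cos(th)]
    else: v=np.r_[d/f,1]
    R=np.array(P['R']);t=np.array(P['t'])
    return -R.T@t, R.T@(v/np.linalg.norm(v))
def atz(cam,px,z,P=None):
    o,d=ray(cam,px,P); return o+d*(z-o[2])/d[2]
def proj(cam,X,P=None):
    P=P or camera_params(cam); f=192/np.tan(np.radians(P['vfov']/2))
    c=np.array(P['R'])@np.array(X,float)+np.array(P['t'])
    if cam=='wrist':
        r=np.hypot(c[0],c[1]); th=np.arctan2(r,c[2]); return np.r_[P['cx'],P['cy']]+f*th*c[:2]/max(r,1e-9)
    return np.r_[P['cx'],P['cy']]+f*c[:2]/c[2]
def tri(obs):
    A=np.zeros((3,3));b=np.zeros(3)
    for o,d in obs:
        M=np.eye(3)-np.outer(d,d);A+=M;b+=M@o
    return np.linalg.solve(A,b)
E
python3 - <<'E'
from h import *
np.set_printoptions(precision=1,suppress=True)
print(sense())
ims=[]
for c in ['side','top','wrist']:
    im=snapshot(c);cv2.imwrite(f'pics/a_{c}.png',im);ims.append(im)
    for n in ['driver','driver_grip','cam_slot','tool_block','vac_head','driver_narrow','nut_driver']:
        print(c,n,[(np.round(d['at'],1),round(d['conf'],2)) for d in pinpoint(c,n)][:3])
cv2.imwrite('pics/a.png',np.vstack([np.hstack(ims[:2])]) [:, :])
E
python3 -c "
import cv2
for c in ['top','side']:
  cv2.imwrite(f'pics/a_{c}2.png',cv2.resize(cv2.imread(f'pics/a_{c}.png'),(800,600),interpolation=cv2.INTER_CUBIC))"
```

```text
pics
{'time': 0.0, 'joint_pos': array([70.3,  7.5, 85.3, -0. , 87.3, -4.9]), 'qd': array([-0.1, -0.1,  0. , -0. ,  0.1, -0. ]), 'joint_efforts': array([  0. , -56.9, -50.1,   0. ,   0. ,  -0. ]), 'tool_pos': array([153.3, 579.5, 230.3]), 'tcp_rot': array([-179.9,   -0. ,  165.2]), 'ft_force': array([-0.2, -0.2,  0.9]), 'wrist_torque': array([ 0. ,  0.1, -0. ]), 'grip_force': 0.0, 'finger_gap': 85.51864520975934}
side driver [(array([256. , 249.1]), 0.69), (array([261.9, 223.6]), 0.65), (array([226.7, 233.7]), 0.45)]
side driver_grip [(array([256.6, 250.1]), 0.61), (array([224. , 225.7]), 0.56), (array([260.5, 212.3]), 0.47)]
side cam_slot [(array([289.7,  89.9]), 0.38)]
side tool_block [(array([244.8, 273.8]), 0.83)]
side vac_head [(array([246.4, 276.5]), 0.74)]
side driver_narrow [(array([234.6, 295.5]), 0.58)]
side nut_driver [(array([246.1, 277.3]), 0.52)]
top driver [(array([312.4, 211.5]), 0.73), (array([282. , 178.6]), 0.58), (array([321.8, 166.2]), 0.57)]
top driver_grip [(array([128.6, 206.7]), 0.68), (array([284.8, 176. ]), 0.66), (array([329.4, 160.7]), 0.65)]
top cam_slot [(array([127.5, 207.6]), 0.71)]
top tool_block [(array([351.8, 167.2]), 0.65), (array([323.6, 166.2]), 0.63)]
top vac_head []
top driver_narrow [(array([379.2, 164.8]), 0.58), (array([330.2, 159.3]), 0.52)]
top nut_driver [(array([351.6, 164.3]), 0.68)]
wrist driver []
wrist driver_grip []
wrist cam_slot []
wrist tool_block []
wrist vac_head []
wrist driver_narrow []
wrist nut_driver []
```

View pics/a_top2.png

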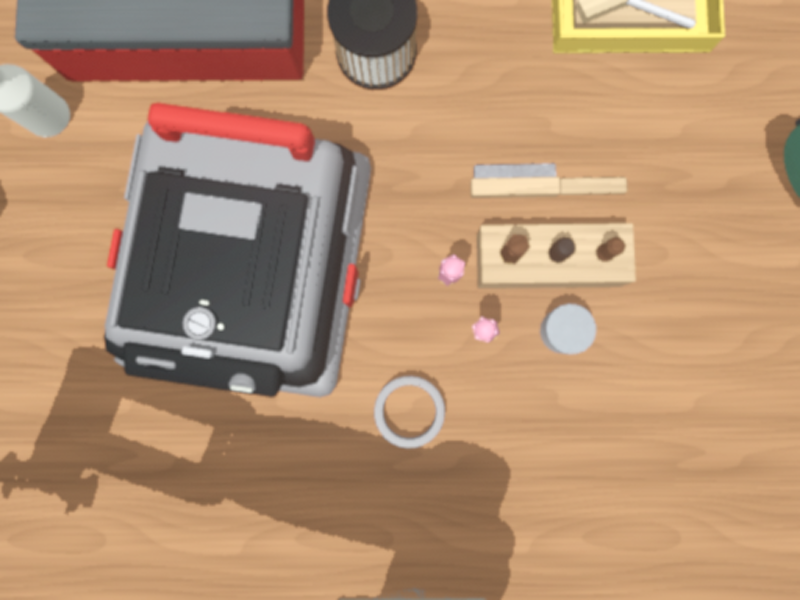

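View pics/a_side2.png

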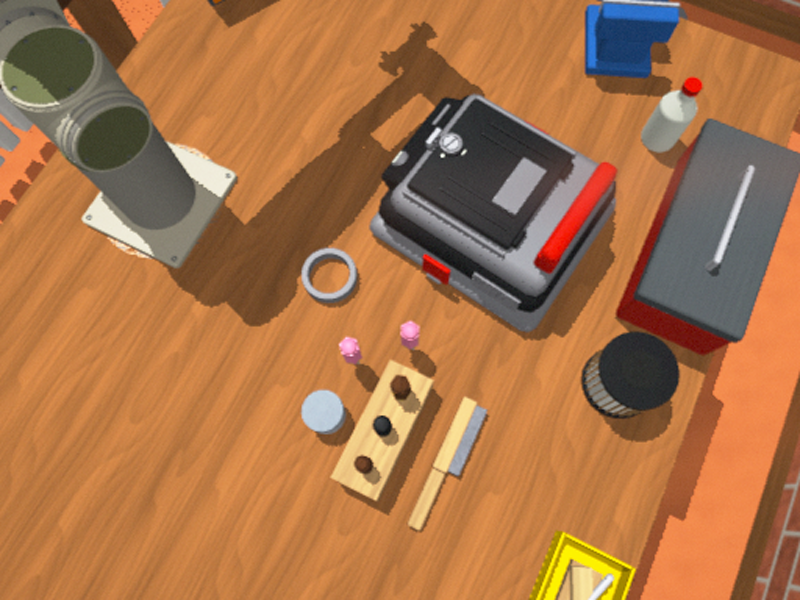

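The top view shows the block at about (350,160) in native pixels. It holds a dark brown handle at (330,159), a black one at (361,159) and a brown one at (391,159). The pink look-alikes are at (289,171) and (310,210). The cam lock is at (127,207), with its slot tilted. The side view agrees, with the lock at (289,91).

Run:
```python
from h import *
np.set_printoptions(precision=1,suppress=True)
S=512/800
def pt(a): return np.array(a)*S
print('slot top/side z175',atz('top',(127.5,207.6),175),atz('side',(289.5,90.5),175))
print('slot tri',tri([ray('top',(127.5,207.3)),ray('side',(289.5,90.8))]))
for n,a,b in [('L',(518,244),(402,381)),('M',(563,247),(382,422)),('R',(613,246),(363,462))]:
    print(n,tri([ray('top',pt(a)),ray('side',pt(b))]),atz('top',pt(a),135),atz('side',pt(b),135))
for a in [(480,226),(633,223),(634,283),(482,286)]: print('block corner',atz('top',pt(a),70))
for a in [(452,268),(485,329)]: print('pink',atz('top',pt(a),110))
print('tin',atz('top',pt((570,330)),57),'tape',atz('top',pt((410,411)),20),'brush',atz('top',pt((472,187)),26),atz('top',pt((626,187)),26))
print('vac handle ends',atz('top',pt((160,112)),205),atz('top',pt((303,135)),205))
for c in ['top','wrist']:
  P=camera_params(c);print(c,P['vfov'],P['cx'],P['cy'],-np.array(P['R']).T@P['t'],P['R'])
```

```text
slot top/side z175 [485.4 256.5 175. ] [488.9 258.8 175. ]
slot tri [487.4 259.1 170.8]
L [ 589.2 -134.8  144.8] [ 589.9 -137.3  135. ] [ 589.3 -132.3  135. ]
M [ 588.7 -199.5  116.7] [ 585.8 -194.9  135. ] [ 590.  -201.3  135. ]
R [ 589.9 -265.1  115.9] [ 586.8 -259.   135. ] [ 591.4 -265.7  135. ]
block corner [627.3 -95.6  70. ]
block corner [ 630.7 -307.5   70. ]
block corner [ 547.  -305.8   70. ]
block corner [543.6 -97.2  70. ]
pink [562.8 -53.9 110. ]
pink [482.3 -96.1 110. ]
tin [ 483.5 -219.3   57. ] tape [371.3   2.2  20. ] brush [694.5 -89.4  26. ] [ 693.6 -313.9   26. ]
vac handle ends [739.7 301.6 205. ] [710.4 129.  205. ]
top 47.81890808599967 262.3539272461219 191.30345344793423 [432.2   0.3 991.9] [[-0.  -1.  -0. ]
 [-1.   0.  -0.1]
 [ 0.1  0.  -1. ]]
wrist 65.70646984690485 254.967163703899 190.90313199029816 [ 87.5 595.6 372.8] [[ 0.3  1.  -0. ]
 [ 0.9 -0.2  0.3]
 [ 0.3 -0.1 -1. ]]
```

{"op": "step_arm", "data": {"targets": [{"dp": [-0.869,-0.546,-0.15],"angular": [0,0,0.4176],"fingers": 0},{"dp": [-0.869,-0.546,-0.15],"angular": [0,0,0.4176],"fingers": 0},{"dp": [-0.869,-0.546,-0.15],"angular": [0,0,0.4176],"fingers": 0},{"dp": [-0.869,-0.546,-0.15],"angular": [0,0,0.4176],"fingers": 0},{"dp": [-0.869,-0.546,-0.15],"angular": [0,0,0.4176],"fingers": 0},{"dp": [-0.869,-0.546,-0.15],"angular": [0,0,0.4176],"fingers": 0},{"dp": [-0.869,-0.546,-0.15],"angular": [0,0,0.4176],"fingers": 0},{"dp": [-0.869,-0.546,-0.15],"angular": [0,0,0.4176],"fingers": 0}]}}

```text
time: 2.2
tool_pos: [293.6, 430.0, 261.4]
tcp_rot: [180.0, -0.0, 90.1]
ft_force: [-0.3, 0.3, 0.3]
finger_gap: 85.7
grip_force: 0.0
```

{"op": "step_arm", "data": {"targets": [{"dp": [-0.86,0.97,0],"fingers": 0},{"dp": [-0.86,0.97,0],"fingers": 0},{"dp": [-0.86,0.97,0],"fingers": 0},{"dp": [-0.86,0.97,0],"fingers": 0},{"dp": [-0.86,0.97,0],"fingers": 0},{"dp": [-0.86,0.97,0],"fingers": 0},{"dp": [-0.86,0.97,0],"fingers": 0},{"dp": [-0.86,0.97,0],"fingers": 0}]}}

```text
validation failed for argument at $.ta...
```

Run:
```python
from h import *
import pickle
np.set_printoptions(precision=1,suppress=True)
s=sense();print(s['tool_pos'],s['tcp_rot'],s['joint_pos'])
P=camera_params('wrist');im=snapshot('wrist');cv2.imwrite('pics/lock.png',im);pickle.dump(P,open('lockP.pkl','wb'))
for d in pinpoint('wrist','cam_slot'): print(d['conf'],d['at'],atz('wrist',d['at'],175,P))
x,y=proj('wrist',(487,258,175),P).astype(int);print(x,y)
c=im[max(0,y-50):y+50,max(0,x-65):x+65];print(max(0,x-65),max(0,y-50))
cv2.imwrite('pics/lockc.png',cv2.resize(c,None,fx=6,fy=6,interpolation=cv2.INTER_CUBIC))
```

```text
[293.6 430.  261.4] [180.   -0.   90.1] [50.  -5.5 95.3  0.  90.2 50. ]
0.52 [417.0, 338.7] [484.5 251.5 175. ]
420 334
355 284
```

View pics/lockc.png

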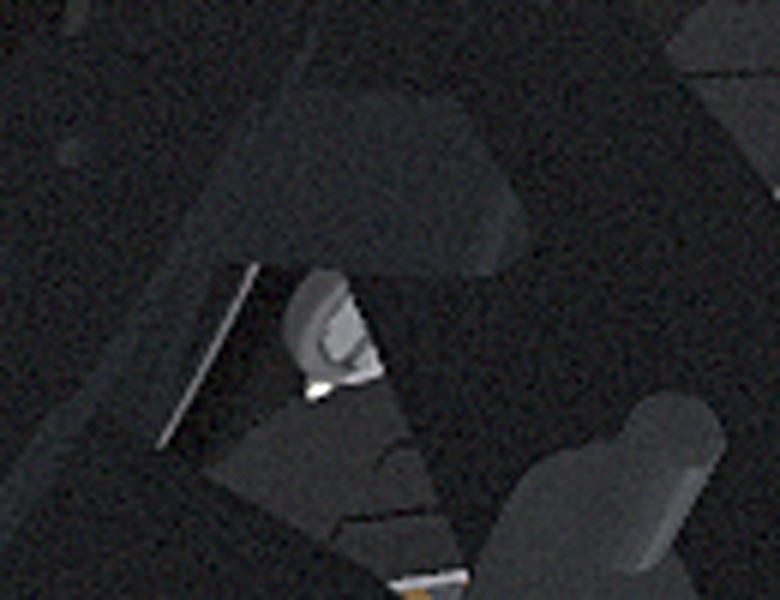

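The crop shows the lock partly in the arm's shadow; the move was refused because the "angular" entry was missing. I'll send it again with that included.

{"op": "step_arm", "data": {"targets": [{"dp": [-0.86,0.97,0],"angular": [0,0,0],"fingers": 0},{"dp": [-0.86,0.97,0],"angular": [0,0,0],"fingers": 0},{"dp": [-0.86,0.97,0],"angular": [0,0,0],"fingers": 0},{"dp": [-0.86,0.97,0],"angular": [0,0,0],"fingers": 0},{"dp": [-0.86,0.97,0],"angular": [0,0,0],"fingers": 0},{"dp": [-0.86,0.97,0],"angular": [0,0,0],"fingers": 0},{"dp": [-0.86,0.97,0],"angular": [0,0,0],"fingers": 0},{"dp": [-0.86,0.97,0],"angular": [0,0,0],"fingers": 0}]}}

```text
time: 3.3
tool_pos: [486.7, 259.2, 261.4]
tcp_rot: [180.0, -0.0, 90.2]
ft_force: [0.6, -0.2, -0.2]
finger_gap: 85.5
grip_force: 0.0
```

```bash
cat > look.py <<'E'
from h import *
import pickle,sys
np.set_printoptions(precision=1,suppress=True)
def look(name,X,labels,z,half=(65,50),f=6,gain=1):
    s=sense();print(s['tool_pos'],s['tcp_rot'],s['joint_pos'])
    P=camera_params('wrist');im=snapshot('wrist');cv2.imwrite(f'pics/{name}.png',im);pickle.dump(P,open(name+'.pkl','wb'))
    for l in labels:
        for d in pinpoint('wrist',l): print(l,round(d['conf'],2),np.array(d['at']),atz('wrist',d['at'],z,P))
    x,y=proj('wrist',X,P).astype(int)
    x0,y0=max(0,x-half[0]),max(0,y-half[1]);c=im[y0:y+half[1],x0:x+half[0]];print('crop origin',x0,y0,'centre',x,y,'scale',f)
    cv2.imwrite(f'pics/{name}c.png',cv2.resize(cv2.convertScaleAbs(c,alpha=gain),None,fx=f,fy=f,interpolation=cv2.INTER_CUBIC))
E
python3 -c "
from look import *
look('lock2',(487,258,175),['cam_slot'],175,gain=1.5)"
```

```text
[486.7 259.2 261.4] [180.   -0.   90.2] [22.7 -0.7 90.6  0.  90.1 22.6]
cam_slot 0.64 [255.2 201.1] [486.1 253.2 175. ]
crop origin 191 145 centre 256 195 scale 6
```

View pics/lock2c.png

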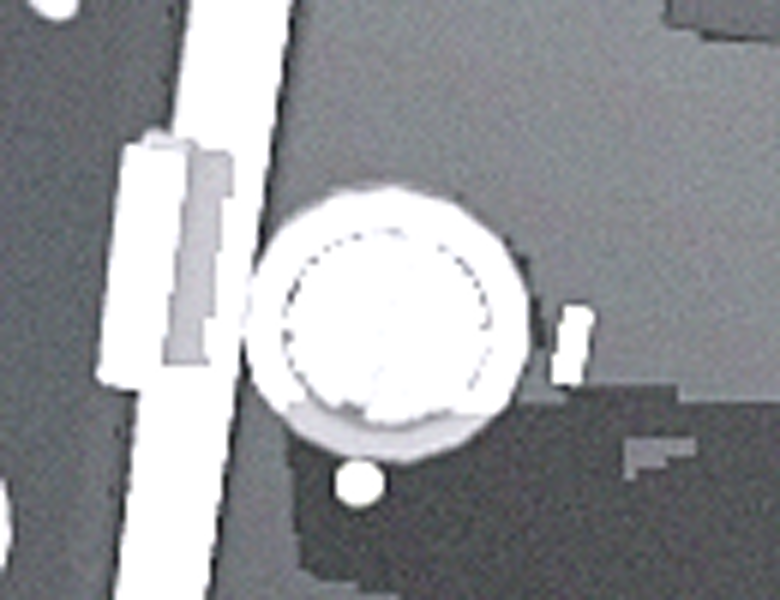

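With the gain the disc is washed out. The bezel is centred at about native (255.7,199.2). I'll rectify the raw picture on the plane z=175 and measure the slot there.

```bash
cat > rect.py <<'E'
from h import *
def rect(im,P,c,z,half,sc,cam='wrist'):
    n=int(2*half*sc); m=np.zeros((n,n,2),np.float32)
    for i in range(n):
        for j in range(n):  # row i: +x up ; col j: +y left
            m[i,j]=proj(cam,(c[0]+half-(i+.5)/sc,c[1]+half-(j+.5)/sc,z),P)
    return cv2.remap(im,m[...,0],m[...,1],cv2.INTER_CUBIC)
E
python3 - <<'E'
from rect import *
import pickle
P=pickle.load(open('lock2.pkl','rb'));im=cv2.imread('pics/lock2.png')
c=atz('wrist',(255.7,199.2),175,P);print(c)
r=rect(im,P,c,175,24,12)
g=cv2.cvtColor(r,cv2.COLOR_BGR2GRAY).astype(float);print(np.percentile(g,[1,25,50,75,99]))
# slot direction: profile darkness of a 24x3.8 strip vs angle within disc
yy,xx=np.mgrid[:g.shape[0],:g.shape[1]];X=24-(yy+.5)/12;Y=24-(xx+.5)/12
best=[]
for dx in np.arange(-3,3.1,.5):
 for dy in np.arange(-3,3.1,.5):
  for a in range(0,180,2):
   u=(X-dx)*np.cos(np.radians(a))+(Y-dy)*np.sin(np.radians(a));v=-(X-dx)*np.sin(np.radians(a))+(Y-dy)*np.cos(np.radians(a))
   D=np.abs(u)<10; best.append((g[D&(abs(v)<1.7)].mean()-g[D&(abs(v)>2.5)&(abs(v)<6)].mean(),dx,dy,a))
best.sort();print(best[:6])
lo,hi=np.percentile(g,[30,99.8]);cv2.imwrite('pics/lockr.png',np.clip((g-lo)/(hi-lo)*255,0,255).astype(np.uint8))
E
```

```text
[486.50005789 254.77024287 175.        ]
[ 40.  88. 149. 216. 255.]
[(np.float64(-31.975268440709613), np.float64(0.0), np.float64(1.0), 68), (np.float64(-31.857072829131653), np.float64(0.0), np.float64(1.5), 68), (np.float64(-31.836029411764713), np.float64(0.0), np.float64(1.0), 66), (np.float64(-31.534229108309972), np.float64(0.0), np.float64(1.5), 66), (np.float64(-31.17169643704233), np.float64(0.0), np.float64(1.5), 70), (np.float64(-31.10899824338972), np.float64(0.0), np.float64(1.0), 70)]
```

View pics/lockr.png

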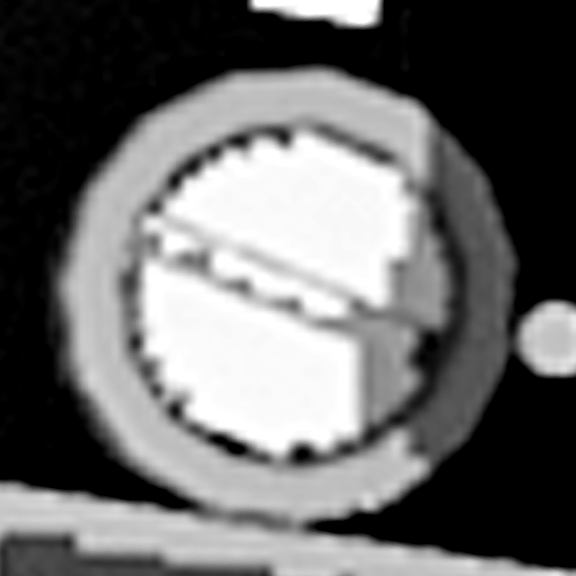

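The rectified view shows the bezel centred near (486,255) and the slot running at about 68° from world x. Now to the tool block.

{"op": "step_arm", "data": {"targets": [{"dp": [-1,0.25,0],"angular": [0,0,0],"fingers": 0},{"dp": [-1,0.25,0],"angular": [0,0,0],"fingers": 0},{"dp": [-1,0.25,0],"angular": [0,0,0],"fingers": 0},{"dp": [-1,0.25,0],"angular": [0,0,0],"fingers": 0},{"dp": [-1,0.25,0],"angular": [0,0,0],"fingers": 0},{"dp": [-1,0.25,0],"angular": [0,0,0],"fingers": 0},{"dp": [-1,0.25,0],"angular": [0,0,0],"fingers": 0},{"dp": [-1,0.25,0],"angular": [0,0,0],"fingers": 0}]}}

```text
time: 4.4
tool_pos: [537.4, 59.1, 261.3]
tcp_rot: [-180.0, -0.0, 90.1]
ft_force: [-0.4, -0.2, -0.4]
finger_gap: 85.3
grip_force: 0.0
```

{"op": "step_arm", "data": {"targets": [{"dp": [-0.965,0.257,0.2],"angular": [0,0,0],"fingers": 0},{"dp": [-0.965,0.257,0.2],"angular": [0,0,0],"fingers": 0},{"dp": [-0.965,0.257,0.2],"angular": [0,0,0],"fingers": 0},{"dp": [-0.965,0.257,0.2],"angular": [0,0,0],"fingers": 0},{"dp": [-0.965,0.257,0.2],"angular": [0,0,0],"fingers": 0},{"dp": [-0.965,0.257,0.2],"angular": [0,0,0],"fingers": 0},{"dp": [-0.965,0.257,0.2],"angular": [0,0,0],"fingers": 0},{"dp": [-0.965,0.257,0.2],"angular": [0,0,0],"fingers": 0}]}}

```text
time: 5.4
tool_pos: [589.2, -133.9, 221.8]
tcp_rot: [180.0, 0.0, 90.1]
ft_force: [-0.1, 0.2, 0.6]
finger_gap: 85.4
grip_force: 0.0
```

Run:
```python
from look import *
from rect import *
look('drv',(589,-135,144),['driver','driver_grip','nut_driver'],105)
P=pickle.load(open('drv.pkl','rb'));im=cv2.imread('pics/drv.png')
a=rect(im,P,(589,-135),144,40,7);b=rect(im,P,(589,-135),70,50,5.6)
o=np.hstack([a,b]).astype(float);lo,hi=np.percentile(o,[1,97]);cv2.imwrite('pics/drvr.png',np.clip((o-lo)/(hi-lo),0,1)**.6*255)
```

```text
[ 589.2 -133.9  221.8] [180.    0.   90.1] [-17.7   8.3  85.3   0.   86.3 -17.8]
driver 0.84 [255.9 172.3] [ 589.3 -122.8  105. ]
driver 0.73 [166.8 143.7] [509.4 -96.2 105. ]
driver 0.64 [230.7  86.9] [567.6 -47.6 105. ]
driver_grip 0.91 [251.6 190.5] [ 585.5 -139.6  105. ]
driver_grip 0.89 [216.3 131.2] [554.8 -86.1 105. ]
driver_grip 0.89 [149.7  76.4] [494.7 -34.4 105. ]
nut_driver 0.83 [254.  223.4] [ 587.7 -171.5  105. ]
nut_driver 0.31 [253.4 189.4] [ 587.1 -138.5  105. ]
crop origin 190 148 centre 255 198 scale 6[ WARN:0@8.977] global loadsave.cpp:1063 imwrite_ Unsupported depth image for selected encoder is fallbacked to CV_8U.
```

View pics/drvr.png

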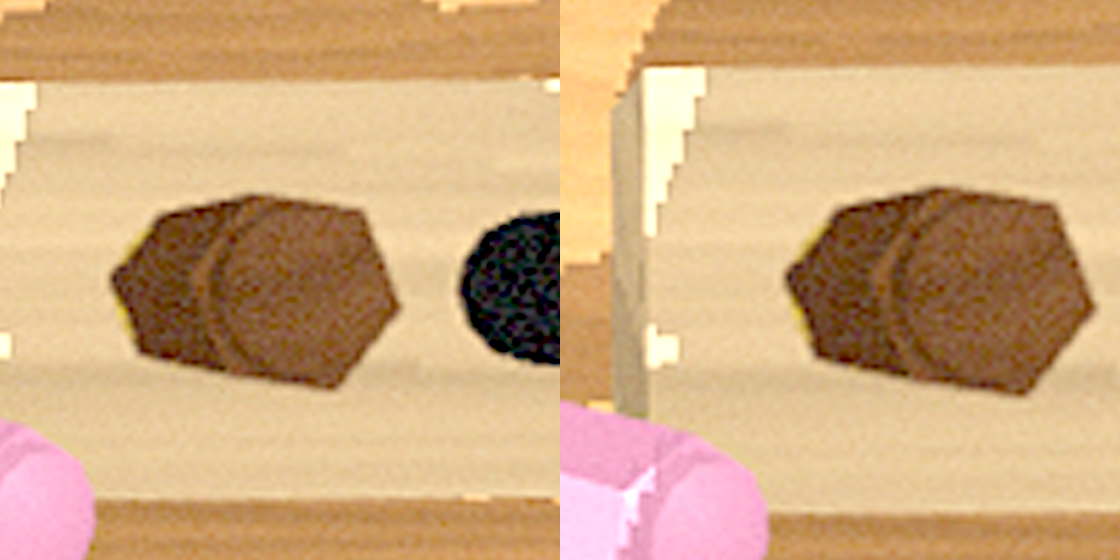

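The close view shows the hexagonal handle of the broad driver (left in the picture), with flats facing about -9° from world x. The round black nut driver is to its right and the pink look-alike at lower left. I'll grip on that pair of flats, with yaw about 81.3°.

{"op": "step_arm", "data": {"targets": [{"dp": [-0.0125,-0.007,0.2],"angular": [0,0,0.048],"fingers": 0},{"dp": [-0.0125,-0.007,0.3],"angular": [0,0,0.048],"fingers": 0},{"dp": [-0.0125,-0.007,0.4],"angular": [0,0,0.048],"fingers": 0},{"dp": [-0.0125,-0.007,0.5],"angular": [0,0,0.048],"fingers": 0},{"dp": [-0.0125,-0.007,0.58],"angular": [0,0,0.048],"fingers": 0},{"dp": [-0.0125,-0.007,0.64],"angular": [0,0,0.048],"fingers": 0},{"dp": [-0.0125,-0.007,0.677],"angular": [0,0,0.048],"fingers": 0},{"dp": [-0.0125,-0.007,0.677],"angular": [0,0,0.048],"fingers": 0}]}}

```text
time: 6.6
tool_pos: [587.4, -137.4, 85.5]
tcp_rot: [-180.0, -0.0, 81.4]
ft_force: [-0.4, -0.0, -0.7]
finger_gap: 85.4
grip_force: 0.0
```

{"op": "step_arm", "data": {"targets": [{"dp": [0,0,0],"angular": [0,0,0],"fingers": 0.4},{"dp": [0,0,0],"angular": [0,0,0],"fingers": 0.5},{"dp": [0,0,0],"angular": [0,0,0],"fingers": 0.6},{"dp": [0,0,0],"angular": [0,0,0],"fingers": 0.7},{"dp": [0,0,0],"angular": [0,0,0],"fingers": 0.8},{"dp": [0,0,0],"angular": [0,0,0],"fingers": 0.9},{"dp": [0,0,0],"angular": [0,0,0],"fingers": 1},{"dp": [0,0,0],"angular": [0,0,0],"fingers": 1}], "newtons": 60}}

```text
time: 7.6
tool_pos: [587.9, -137.6, 86.4]
tcp_rot: [180.0, 0.0, 81.4]
ft_force: [-2.0, 0.1, 5.9]
finger_gap: 27.3
grip_force: 59.7
```

{"op": "step_arm", "data": {"targets": [{"dp": [0,0,-0.05],"angular": [0,0,0],"fingers": 1},{"dp": [0,0,-0.17],"angular": [0,0,0],"fingers": 1},{"dp": [0,0,-0.32],"angular": [0,0,0],"fingers": 1},{"dp": [0,0,-0.47],"angular": [0,0,0],"fingers": 1},{"dp": [0,0,-0.62],"angular": [0,0,0],"fingers": 1},{"dp": [0,0,-0.77],"angular": [0,0,0],"fingers": 1},{"dp": [0,0,-0.9],"angular": [0,0,0],"fingers": 1},{"dp": [0,0,-0.9],"angular": [0,0,0],"fingers": 1}]}}

```text
time: 8.6
tool_pos: [588.9, -137.8, 268.8]
tcp_rot: [179.7, 0.0, 81.4]
ft_force: [0.5, -0.7, -2.5]
finger_gap: 27.2
grip_force: 59.6
```

Run:
```python
from look import *
s=sense();T=s['tool_pos'];print(s['grip_force'],s['finger_gap'])
tip=T-[0,0,71];print(tip)
look('held',tip,['driver','driver_grip'],tip[2],half=(75,65),f=5)
for d in pinpoint('side','driver')[:0]: pass
im=snapshot('side')
for d in pinpoint('side','driver'): print('side',d)
x,y=proj('side',tip).astype(int);print('side tip expected',x,y)
a=cv2.imread('pics/heldc.png');c=cv2.resize(im[y-40:y+25,x-40:x+40],None,fx=5,fy=5,interpolation=cv2.INTER_CUBIC)
h=max(a.shape[0],c.shape[0]);o=np.zeros((h,a.shape[1]+c.shape[1],3),np.uint8);o[:a.shape[0],:a.shape[1]]=a;o[:c.shape[0],a.shape[1]:]=c
o=cv2.resize(o,None,fx=.69,fy=.69);print(o.shape);cv2.imwrite('pics/held2.png',o)
```

```text
59.600576190277934 27.19637430058354
[ 588.9 -137.8  197.8]
[ 588.9 -137.8  268.8] [179.7   0.   81.4] [-18.    7.2  81.7   0.   90.8  -9.4]
driver 0.8 [254.1 203.5] [ 587.6 -141.   197.8]
driver 0.75 [172.4 148.3] [534.6 -90.  197.8]
driver 0.62 [219.6  91.5] [576.  -55.6 197.8]
driver 0.49 [336.  195.4] [ 650.5 -144.3  197.8]
driver_grip 0.92 [256.  260.7] [ 581.8 -189.5  197.8]
driver_grip 0.61 [145.   94.7] [520.9 -46.6 197.8]
driver_grip 0.56 [216.3 128.5] [569.4 -81.4 197.8]
crop origin 180 134 centre 255 199 scale 5
side tip expected 255 240
(448, 793, 3)
```

View pics/held2.png

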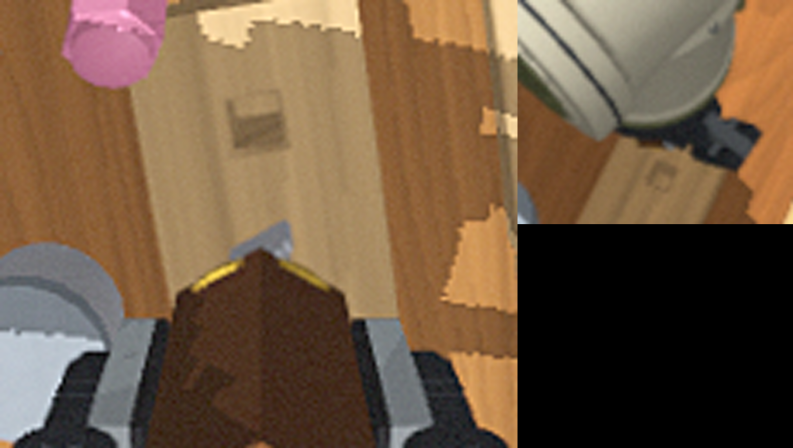

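The wrist view shows the blade edge from about (230,252) to (288,223) in the composite, so it lies near 21° in the world, which makes the blade angle yaw − 60°. The empty hole is visible at (258,122). I'll carry the driver to the lock with yaw 128°.

{"op": "step_arm", "data": {"targets": [{"dp": [0.06,-0.025,0],"angular": [0,0,-0.03],"fingers": 1},{"dp": [0.2,-0.085,0],"angular": [0,0,-0.07],"fingers": 1},{"dp": [0.36,-0.15,0],"angular": [0,0,-0.11],"fingers": 1},{"dp": [0.52,-0.22,0],"angular": [0,0,-0.15],"fingers": 1},{"dp": [0.68,-0.29,0],"angular": [0,0,-0.19],"fingers": 1},{"dp": [0.83,-0.35,0],"angular": [0,0,-0.23],"fingers": 1},{"dp": [0.9355,-0.396,0],"angular": [0,0,-0.2594],"fingers": 1},{"dp": [0.9355,-0.396,0],"angular": [0,0,-0.2594],"fingers": 1}]}}

```text
time: 9.9
tool_pos: [536.8, 60.8, 265.1]
tcp_rot: [-180.0, -0.1, 128.2]
ft_force: [0.2, -0.7, -0.8]
finger_gap: 27.1
grip_force: 59.6
```

{"op": "step_arm", "data": {"targets": [{"dp": [0.06,0.025,0],"angular": [0,0,0],"fingers": 1},{"dp": [0.2,0.085,0],"angular": [0,0,0],"fingers": 1},{"dp": [0.36,0.155,0],"angular": [0,0,0],"fingers": 1},{"dp": [0.52,0.225,0],"angular": [0,0,0],"fingers": 1},{"dp": [0.68,0.295,0],"angular": [0,0,0],"fingers": 1},{"dp": [0.83,0.36,0],"angular": [0,0,0],"fingers": 1},{"dp": [0.935,0.407,0],"angular": [0,0,0],"fingers": 1},{"dp": [0.935,0.407,0],"angular": [0,0,0],"fingers": 1}]}}

```text
time: 10.9
tool_pos: [485.8, 257.9, 265.5]
tcp_rot: [-180.0, -0.0, 128.1]
ft_force: [-0.2, -0.1, -1.5]
finger_gap: 27.3
grip_force: 59.6
```

Run:
```python
from look import *
T=sense()['tool_pos'];look('near',T-[0,0,71],['cam_slot','driver'],175,half=(50,45),f=8)
```

```text
[485.8 257.9 265.5] [-180.    -0.   128.1] [ 22.6  -1.   90.5   0.   90.5 -15.5]
cam_slot 0.95 [254.4 198.1] [486.3 253.4 175. ]
driver 0.83 [255.9 204.2] [490.5 250.  175. ]
driver 0.63 [130.7 317.4] [465.1  66.6 175. ]
crop origin 207 155 centre 257 200 scale 8
```

View pics/nearc.png

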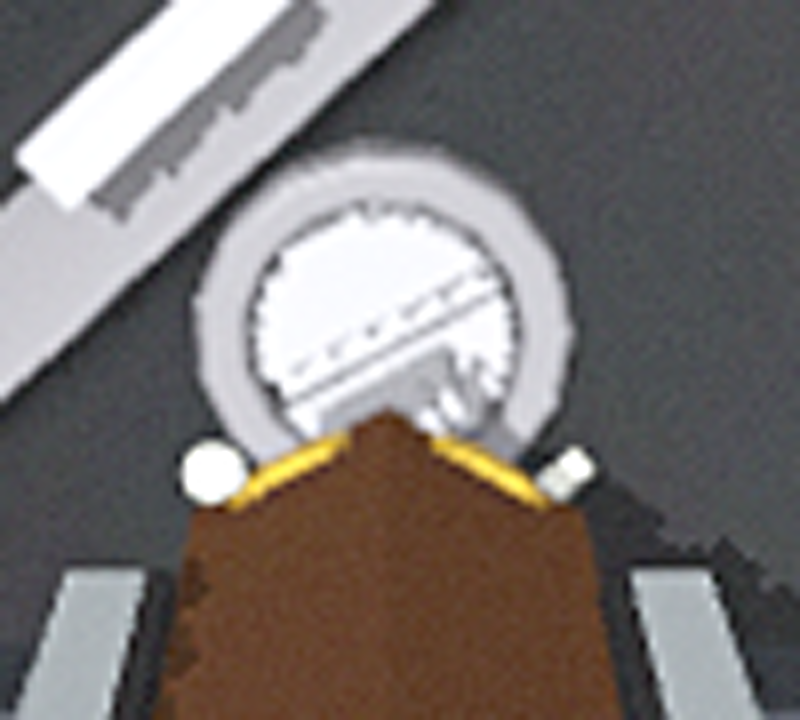

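The view shows the slot crossing the disc, disc centre about native (255.0,196.6), and the grey blade edge just below it and parallel, mid-edge near native (255.9,204.0). I'll convert these to an offset.

Run:
```python
from h import *
import pickle
P=pickle.load(open('near.pkl','rb'))
for z in (193,194.5,196):
  print(z,atz('wrist',(255.9,204.),z,P))
c=atz('wrist',(255,196.6),175,P);print('disc',c)
a=np.array([atz('wrist',(207+x/8,155+y/8),175,P)[:2] for x,y in [(285,400),(505,290)]]);d=a[0]-a[1];print('slot line ang',np.degrees(np.arctan2(d[1],d[0])))
a=np.array([atz('wrist',(207+x/8,155+y/8),194.5,P)[:2] for x,y in [(325,405),(450,347)]]);d=a[0]-a[1];print('blade ang',np.degrees(np.arctan2(d[1],d[0])))
```

```text
193 [486.76626141 254.7365218  193.        ]
194.5 [486.46297874 255.11869373 194.5       ]
196 [486.15969606 255.50086567 196.        ]
disc [485.9137547  254.68196225 175.        ]
slot line ang -114.27795706533901
blade ang -115.91125257077698
```

{"op": "step_arm", "data": {"targets": [{"dp": [0,-0.003,0.01],"angular": [0,0,0],"fingers": 1},{"dp": [0,-0.003,0.02],"angular": [0,0,0],"fingers": 1},{"dp": [0,-0.003,0.03],"angular": [0,0,0],"fingers": 1},{"dp": [0,-0.003,0.04],"angular": [0,0,0],"fingers": 1},{"dp": [0,-0.003,0.05],"angular": [0,0,0],"fingers": 1},{"dp": [0,-0.003,0.06],"angular": [0,0,0],"fingers": 1},{"dp": [0,-0.003,0.06],"angular": [0,0,0],"fingers": 1},{"dp": [0,-0.003,0.06],"angular": [0,0,0],"fingers": 1}]}}

```text
time: 12.05
tool_pos: [485.8, 256.5, 254.0]
tcp_rot: [180.0, 0.0, 128.1]
ft_force: [0.7, 0.5, -2.0]
finger_gap: 26.9
grip_force: 59.6
```

Run:
```python
from look import *
s=sense();print(s['ft_force'],s['wrist_torque']);T=s['tool_pos'];look('near2',T-[0,0,71],['cam_slot','driver'],175,half=(33,26),f=1)
im=cv2.imread('pics/near2c.png').astype(float);print(im.shape)
b=np.clip((im-60)/195,0,1)**1.8*255
cv2.imwrite('pics/near2e.png',cv2.resize(b.astype(np.uint8),None,fx=11,fy=11,interpolation=cv2.INTER_CUBIC))
```

```text
[ 0.7  0.5 -2. ] [-0.1 -0.  -0. ]
[485.8 256.5 254. ] [180.    0.  128.1] [ 22.5  -0.9  91.6   0.   89.3 -15.6]
cam_slot 0.72 [253.8 199.5] [484.6 253.6 175. ]
driver 0.7 [254.4 202.1] [486.3 252.2 175. ]
driver 0.47 [126.9 321.4] [463.3  68.7 175. ]
crop origin 224 174 centre 257 200 scale 1
(52, 66, 3)
```

View pics/near2e.png

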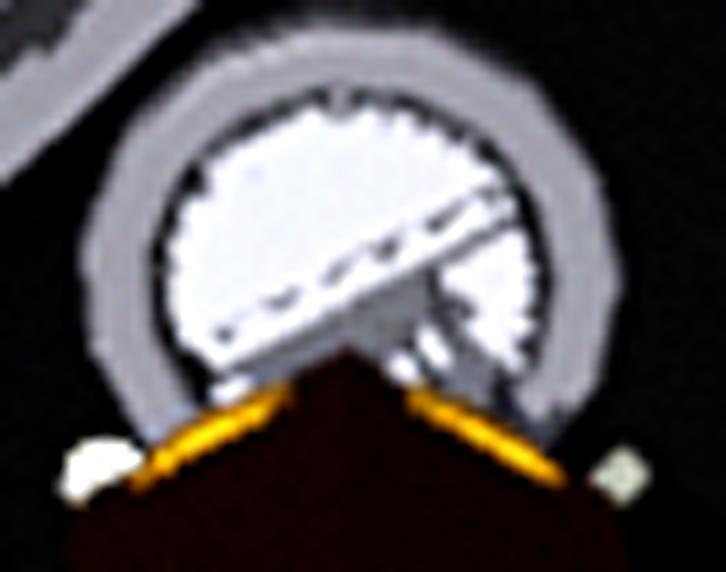

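The view shows the blade's near end edge from (235,365) to (435,270), about on the slot's lower edge line. The disc spans x 165–537. I'll check this against a projected model.

Run:
```python
from h import *
import pickle
np.set_printoptions(precision=0,suppress=True)
P=pickle.load(open('near2.pkl','rb'))
q=lambda X:(proj('wrist',X,P)-[224,174]+.5)*11
C=np.array([486,254.8])
th=np.radians(np.arange(0,360,2))
for r in (13,19.5):
  e=np.array([q((C[0]+r*np.cos(t),C[1]+r*np.sin(t),175)) for t in th]);print(r,e.min(0),e.max(0))
print('c',q((*C,175)))
for a in (66,68):
 u=np.array([np.cos(np.radians(a)),np.sin(np.radians(a))]);n=np.array([-u[1],u[0]])
 for s in (-1.9,1.9):
  for z in (175,170): print(a,s,z,q((*(C+n*s-u*10),z)),q((*(C+n*s),z)),q((*(C+n*s+u*10),z)))
E0=[atz('wrist',(224+x/11-.5,174+y/11-.5),183,P)[:2] for x,y in [(235,365),(435,270)]]
np.set_printoptions(precision=2)
print(E0,np.mean(E0,0),np.linalg.norm(E0[0]-E0[1]))
```

```text
13 [175. 106.] [544. 458.]
19.5 [84. 15.] [635. 542.]
c [360. 285.]
66 -1.9 175 [248. 370.] [372. 308.] [498. 244.]
66 -1.9 170 [250. 348.] [372. 287.] [495. 225.]
66 1.9 175 [222. 326.] [347. 262.] [473. 198.]
66 1.9 170 [225. 304.] [347. 242.] [471. 179.]
68 -1.9 175 [251. 374.] [373. 307.] [496. 240.]
68 -1.9 170 [253. 352.] [372. 287.] [493. 220.]
68 1.9 175 [224. 330.] [346. 263.] [470. 195.]
68 1.9 170 [226. 309.] [346. 243.] [467. 176.]
[array([481.28, 246.95]), array([487.82, 260.73])] [484.55 253.84] 15.256600239117304
```

{"op": "step_arm", "data": {"targets": [{"dp": [0.005,0.001,0.01],"angular": [0,0,0],"fingers": 1},{"dp": [0.005,0.001,0.02],"angular": [0,0,0],"fingers": 1},{"dp": [0.005,0.001,0.027],"angular": [0,0,0],"fingers": 1},{"dp": [0.005,0.001,0.032],"angular": [0,0,0],"fingers": 1},{"dp": [0.005,0.001,0.036],"angular": [0,0,0],"fingers": 1},{"dp": [0.005,0.001,0.039],"angular": [0,0,0],"fingers": 1},{"dp": [0.005,0.001,0.041],"angular": [0,0,0],"fingers": 1},{"dp": [0.005,0.001,0.0425],"angular": [0,0,0],"fingers": 1}]}}

```text
time: 13.2
tool_pos: [485.5, 257.3, 245.5]
tcp_rot: [180.0, 0.0, 128.1]
ft_force: [1.2, -0.4, -1.0]
finger_gap: 27.5
grip_force: 59.6
```

{"op": "step_arm", "data": {"targets": [{"dp": [0,0,0.001],"angular": [0,0,0],"fingers": 1},{"dp": [0,0,0.002],"angular": [0,0,0],"fingers": 1},{"dp": [0,0,0.003],"angular": [0,0,0],"fingers": 1},{"dp": [0,0,0.004],"angular": [0,0,0],"fingers": 1},{"dp": [0,0,0.005],"angular": [0,0,0],"fingers": 1},{"dp": [0,0,0.006],"angular": [0,0,0],"fingers": 1},{"dp": [0,0,0.007],"angular": [0,0,0],"fingers": 1},{"dp": [0,0,0.0075],"angular": [0,0,0],"fingers": 1}]}}

```text
time: 14.2
tool_pos: [485.4, 257.3, 243.9]
tcp_rot: [180.0, 0.0, 128.1]
ft_force: [1.9, -1.6, 0.4]
finger_gap: 27.5
grip_force: 59.7
```

{"op": "step_arm", "data": {"targets": [{"dp": [0,0,0.001],"angular": [0,0,0],"fingers": 1},{"dp": [0,0,0.002],"angular": [0,0,0],"fingers": 1},{"dp": [0,0,0.003],"angular": [0,0,0],"fingers": 1},{"dp": [0,0,0.004],"angular": [0,0,0],"fingers": 1},{"dp": [0,0,0.005],"angular": [0,0,0],"fingers": 1},{"dp": [0,0,0.006],"angular": [0,0,0],"fingers": 1},{"dp": [0,0,0.0065],"angular": [0,0,0],"fingers": 1},{"dp": [0,0,0.0065],"angular": [0,0,0],"fingers": 1}]}}

```text
time: 15.2
tool_pos: [485.3, 257.3, 242.6]
tcp_rot: [180.0, 0.0, 128.1]
ft_force: [2.5, -0.6, 1.1]
finger_gap: 27.4
grip_force: 59.7
```

Run:
```python
from h import *
s=sense();print(s['tool_pos'],s['ft_force'],s['wrist_torque'])
snapshot('wrist');print(pinpoint('wrist','cam_slot'),pinpoint('wrist','driver')[:1]);s=sense();print(s['tool_pos'],s['ft_force'],s['wrist_torque'])
```

```text
[485.34020112 257.32942115 242.59615032] [ 2.4581871  -0.59132696  1.06512636] [-0.23616352 -0.63618769  0.04694284]
[{'at': [254.3, 206.7], 'conf': 0.76}, {'at': [95.5, 246.3], 'conf': 0.58}] [{'at': [253.4, 203.8], 'conf': 0.81}]
[485.35424773 257.34303949 242.65008135] [ 2.95359757 -0.87041066 -0.21746136] [-0.27811044 -0.59070085 -0.07285771]
```

{"op": "step_arm", "data": {"targets": [{"dp": [-0.0017,0.001,0],"angular": [0,0,0],"fingers": 1},{"dp": [-0.0017,0.001,0.001],"angular": [0,0,0],"fingers": 1},{"dp": [-0.0017,0.001,0.002],"angular": [0,0,0],"fingers": 1},{"dp": [-0.0017,0.001,0.003],"angular": [0,0,0],"fingers": 1},{"dp": [-0.0017,0.001,0.004],"angular": [0,0,0],"fingers": 1},{"dp": [-0.0017,0.001,0.005],"angular": [0,0,0],"fingers": 1},{"dp": [-0.0017,0.001,0.006],"angular": [0,0,0],"fingers": 1},{"dp": [-0.0017,0.001,0.006],"angular": [0,0,0],"fingers": 1}]}}

```text
time: 16.35
tool_pos: [485.6, 257.2, 241.4]
tcp_rot: [-180.0, -0.0, 128.1]
ft_force: [0.7, -1.1, -0.4]
finger_gap: 26.9
grip_force: 59.8
```

The blade is in the slot: tip about 170.4, with no force on it. Now I'll turn in steps of 30°, watching the forces.

{"op": "step_arm", "data": {"targets": [{"dp": [0,0.0006,0],"angular": [0,0,0.02],"fingers": 1},{"dp": [0,0.0013,0],"angular": [0,0,0.042],"fingers": 1},{"dp": [-0.0002,0.002,0],"angular": [0,0,0.064],"fingers": 1},{"dp": [-0.0004,0.0027,0],"angular": [0,0,0.086],"fingers": 1},{"dp": [-0.0006,0.0033,0],"angular": [0,0,0.108],"fingers": 1},{"dp": [-0.0009,0.004,0],"angular": [0,0,0.13],"fingers": 1},{"dp": [-0.0011,0.0046,0],"angular": [0,0,0.15],"fingers": 1},{"dp": [-0.0013,0.005,0],"angular": [0,0,0.1667],"fingers": 1}]}}

```text
time: 17.35
tool_pos: [486.6, 257.3, 241.4]
tcp_rot: [-180.0, 0.0, 97.9]
ft_force: [0.9, -1.5, -0.5]
finger_gap: 27.0
grip_force: 59.7
```

Run:
```python
from h import *
s=sense();print(s['tool_pos'],s['tcp_rot'],s['ft_force'],s['wrist_torque'])
```

```text
[486.63275277 257.29488066 241.35952057] [-1.79988698e+02  3.50436889e-02  9.79407605e+01] [ 0.90457942 -1.50702545 -0.48834877] [-0.44771907 -0.10345325  0.07721003]
```

{"op": "step_arm", "data": {"targets": [{"dp": [0,0.0006,0],"angular": [0,0,0.02],"fingers": 1},{"dp": [0,0.0013,0],"angular": [0,0,0.042],"fingers": 1},{"dp": [-0.0002,0.002,0],"angular": [0,0,0.064],"fingers": 1},{"dp": [-0.0004,0.0027,0],"angular": [0,0,0.086],"fingers": 1},{"dp": [-0.0006,0.0033,0],"angular": [0,0,0.108],"fingers": 1},{"dp": [-0.0009,0.004,0],"angular": [0,0,0.13],"fingers": 1},{"dp": [-0.0011,0.0046,0],"angular": [0,0,0.15],"fingers": 1},{"dp": [-0.0013,0.005,0],"angular": [0,0,0.1667],"fingers": 1}]}}

```text
time: 18.35
tool_pos: [487.4, 257.2, 241.4]
tcp_rot: [-180.0, 0.1, 67.9]
ft_force: [-0.8, -1.5, 1.1]
finger_gap: 27.2
grip_force: 59.8
```

Run:
```python
from h import *
s=sense();print(s['tool_pos'],s['tcp_rot'],s['ft_force'],s['wrist_torque'])
P=camera_params('wrist');snapshot('wrist');print([(d['at'],atz('wrist',d['at'],175,P)) for d in pinpoint('wrist','cam_slot')][:1])
```

```text
[487.38873139 257.15161198 241.35786139] [-1.79977158e+02  5.23130373e-02  6.79348542e+01] [-0.80774069 -1.50595156  1.13323911] [-0.48166981  0.12764917  0.17229292]
[([254.9, 206.0], array([485.90962593, 253.72559207, 175.        ]))]
```

{"op": "step_arm", "data": {"targets": [{"dp": [0,0.0004,0],"angular": [0,0,0.011],"fingers": 1},{"dp": [0,0.0008,0],"angular": [0,0,0.022],"fingers": 1},{"dp": [0,0.0011,0],"angular": [0,0,0.033],"fingers": 1},{"dp": [-0.0001,0.0014,0],"angular": [0,0,0.044],"fingers": 1},{"dp": [-0.0001,0.0018,0],"angular": [0,0,0.055],"fingers": 1},{"dp": [-0.0002,0.0021,0],"angular": [0,0,0.066],"fingers": 1},{"dp": [-0.0003,0.0025,0],"angular": [0,0,0.077],"fingers": 1},{"dp": [-0.0004,0.0028,0],"angular": [0,0,0.089],"fingers": 1}]}}

```text
time: 19.45
tool_pos: [488.0, 257.2, 241.4]
tcp_rot: [-180.0, 0.0, 51.9]
ft_force: [-4.5, -2.7, 3.3]
finger_gap: 27.0
grip_force: 60.0
```

```bash
cat > st.py <<'E'
from h import *
np.set_printoptions(precision=3,suppress=True)
t=[];f=[]
for i in range(4):
    s=sense();t.append(s['wrist_torque']);f.append(s['ft_force']);snapshot('wrist')
print(s['time'],s['tool_pos'],s['tcp_rot'],'F',np.mean(f,0),'T',np.mean(t,0),np.std(t,0)[2],s['finger_gap'])
E
python3 st.py
```

```text
19.6 [487.969 257.18  241.359] [-179.987    0.021   51.945] F [-4.004 -3.408  2.691] T [-0.817  0.949  0.09 ] 0.04871613538601969 27.514898656080614
```

{"op": "step_arm", "data": {"targets": [{"dp": [-0.001,0,0],"angular": [0,0,0.004],"fingers": 1},{"dp": [-0.002,0,0],"angular": [0,0,0.008],"fingers": 1},{"dp": [-0.003,0,0],"angular": [0,0,0.012],"fingers": 1},{"dp": [-0.0032,0.0001,0],"angular": [0,0,0.017],"fingers": 1},{"dp": [-0.0032,0.0001,0],"angular": [0,0,0.022],"fingers": 1},{"dp": [-0.0032,0.0002,0],"angular": [0,0,0.028],"fingers": 1},{"dp": [-0.0032,0.0003,0],"angular": [0,0,0.0333],"fingers": 1},{"dp": [-0.0032,0.0003,0],"angular": [0,0,0.0333],"fingers": 1}]}}

```text
time: 20.65
tool_pos: [487.8, 256.8, 241.4]
tcp_rot: [-180.0, -0.0, 46.0]
ft_force: [-1.7, -1.3, -0.3]
finger_gap: 27.4
grip_force: 59.8
```

```bash
python3 st.py
```

```text
20.8 [487.804 256.716 241.341] [-179.996   -0.003   46.04 ] F [-1.81  -0.631 -0.268] T [-0.11   0.579  0.082] 0.012071545557914875 27.34089225521992
```

{"op": "step_arm", "data": {"targets": [{"dp": [-0.001,0,0],"angular": [0,0,0.003],"fingers": 1},{"dp": [-0.001,0,0],"angular": [0,0,0.006],"fingers": 1},{"dp": [-0.001,0,0],"angular": [0,0,0.01],"fingers": 1},{"dp": [-0.001,0.0002,0],"angular": [0,0,0.014],"fingers": 1},{"dp": [-0.001,0.0003,0],"angular": [0,0,0.018],"fingers": 1},{"dp": [-0.001,0.0004,0],"angular": [0,0,0.022],"fingers": 1},{"dp": [-0.001,0.0005,0],"angular": [0,0,0.025],"fingers": 1},{"dp": [-0.001,0.0005,0],"angular": [0,0,0.025],"fingers": 1}]}}

```text
time: 21.85
tool_pos: [487.7, 256.5, 241.4]
tcp_rot: [-180.0, -0.0, 41.5]
ft_force: [-1.4, 1.3, -0.9]
finger_gap: 27.5
grip_force: 59.6
```

```bash
python3 st.py
```

```text
22.0 [487.735 256.526 241.4  ] [-179.996   -0.007   41.539] F [-1.427  1.354 -0.83 ] T [0.293 0.308 0.119] 0.0032299511453484408 27.461095449866743
```

{"op": "step_arm", "data": {"targets": [{"dp": [0,0,0],"angular": [0,0,0.003],"fingers": 1},{"dp": [0,0,0],"angular": [0,0,0.006],"fingers": 1},{"dp": [0,0,0],"angular": [0,0,0.009],"fingers": 1},{"dp": [0,0,0],"angular": [0,0,0.012],"fingers": 1},{"dp": [0,0,0],"angular": [0,0,0.015],"fingers": 1},{"dp": [0,0,0],"angular": [0,0,0.018],"fingers": 1},{"dp": [0,0.0004,0],"angular": [0,0,0.018],"fingers": 1},{"dp": [0,0.0004,0],"angular": [0,0,0.018],"fingers": 1}]}}

```text
time: 23.05
tool_pos: [487.8, 256.4, 241.4]
tcp_rot: [-180.0, -0.0, 38.3]
ft_force: [-1.9, 2.1, -1.6]
finger_gap: 27.6
grip_force: 59.6
```

```bash
python3 st.py
```

```text
23.2 [487.778 256.419 241.386] [-179.996    0.      38.292] F [-1.842  1.885 -0.95 ] T [0.407 0.296 0.144] 0.015205682356840488 27.789023061298774
```

{"op": "step_arm", "data": {"targets": [{"dp": [0,0,0],"angular": [0,0,0.003],"fingers": 1},{"dp": [0.001,0,0],"angular": [0,0,0.006],"fingers": 1},{"dp": [0.001,0,0],"angular": [0,0,0.009],"fingers": 1},{"dp": [0.001,0,0],"angular": [0,0,0.012],"fingers": 1},{"dp": [0.001,0,0],"angular": [0,0,0.015],"fingers": 1},{"dp": [0.001,0,0],"angular": [0,0,0.017],"fingers": 1},{"dp": [0.001,0,0],"angular": [0,0,0.017],"fingers": 1},{"dp": [0.001,0,0],"angular": [0,0,0.017],"fingers": 1}]}}

```text
time: 24.25
tool_pos: [487.9, 256.5, 241.4]
tcp_rot: [180.0, 0.0, 35.2]
ft_force: [-2.0, 1.1, -0.1]
finger_gap: 27.2
grip_force: 59.7
```

```bash
python3 st.py
```

```text
24.4 [487.939 256.488 241.382] [179.997   0.005  35.233] F [-1.54   0.415 -0.202] T [0.169 0.48  0.229] 0.02062045500084337 27.203821930240778
```

{"op": "step_arm", "data": {"targets": [{"dp": [0,0,0],"angular": [0,0,0.002],"fingers": 1},{"dp": [0,0,0],"angular": [0,0,0.004],"fingers": 1},{"dp": [0,0,0],"angular": [0,0,0.006],"fingers": 1},{"dp": [0,0,0],"angular": [0,0,0.008],"fingers": 1},{"dp": [0,0,0],"angular": [0,0,0.009],"fingers": 1},{"dp": [0,0,0],"angular": [0,0,0.009],"fingers": 1},{"dp": [0,0,0],"angular": [0,0,0.009],"fingers": 1},{"dp": [0,0,0],"angular": [0,0,0.009],"fingers": 1}]}}

```text
time: 25.45
tool_pos: [487.9, 256.5, 241.4]
tcp_rot: [180.0, 0.0, 33.6]
ft_force: [-1.6, 0.4, -0.4]
finger_gap: 27.1
grip_force: 59.7
```

```bash
python3 st.py
```

```text
25.6 [487.954 256.504 241.383] [179.999   0.003  33.611] F [-1.378  0.382 -0.234] T [0.048 0.459 0.299] 0.026053098554477884 27.709087137765323
```

The torque has climbed to 0.30 N m, well above the 0.12 needed for turning, so the lock is seated. I'll unwind slightly and lift out.

{"op": "step_arm", "data": {"targets": [{"dp": [0,0,0],"angular": [0,0,-0.01],"fingers": 1},{"dp": [0,0,0],"angular": [0,0,-0.02],"fingers": 1},{"dp": [0,0,0],"angular": [0,0,-0.028],"fingers": 1},{"dp": [0,0,-0.01],"angular": [0,0,-0.028],"fingers": 1},{"dp": [0,0,-0.025],"angular": [0,0,-0.028],"fingers": 1},{"dp": [0,0,-0.06],"angular": [0,0,-0.028],"fingers": 1},{"dp": [0,0,-0.12],"angular": [0,0,-0.028],"fingers": 1},{"dp": [0,0,-0.12],"angular": [0,0,-0.028],"fingers": 1}]}}

```text
time: 26.65
tool_pos: [489.2, 256.9, 268.3]
tcp_rot: [179.9, -0.3, 38.6]
ft_force: [0.9, -0.2, -1.0]
finger_gap: 27.3
grip_force: 61.4
```

Run:
```python
from look import *
from rect import *
s=sense();print(s['tool_pos'],s['tcp_rot'],s['ft_force'])
P=camera_params('wrist');im=snapshot('wrist');cv2.imwrite('pics/out.png',im)
for l,z in(('cam_slot',175),('driver',194)):
  d=pinpoint('wrist',l)[0];print(l,d['at'],d['conf'],atz('wrist',d['at'],z,P))
r=rect(im,P,(486,255),175,22,13).astype(float)
tip=s['tool_pos']-[0,0,71]
k=rect(im,P,tip,tip[2],22,13).astype(float)
o=np.hstack([np.clip((r-60)/195,0,1)**1.5*255,k]).astype(np.uint8);cv2.imwrite('pics/outr.png',cv2.resize(o,None,fx=.69,fy=.69))
```

```text
[489.2 256.9 268.3] [179.9  -0.3  38.6] [ 0.9 -0.2 -1. ]
cam_slot [251.6, 197.3] 0.6 [484.7 255.3 175. ]
driver [416.1, 239.3] 0.91 [549.5 119.7 194. ]
```

View pics/outr.png

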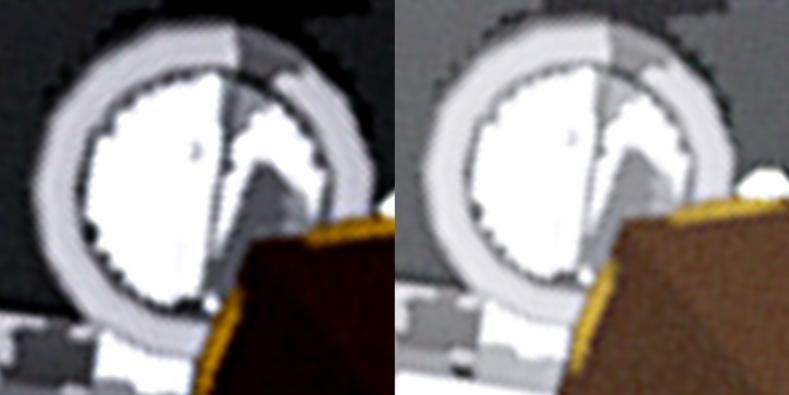

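The picture shows the disc free, with the slot now nearly along world x (line from about (222,75) to (205,290)), partly hidden by the handle. I'll shift for a clear view and measure the slot angle against the head's edges.

{"op": "step_arm", "data": {"targets": [{"dp": [-0.03,0,-0.02],"angular": [0,0,0],"fingers": 1},{"dp": [-0.1,0,-0.05],"angular": [0,0,0],"fingers": 1},{"dp": [-0.18,0,-0.08],"angular": [0,0,0],"fingers": 1},{"dp": [-0.25,0,-0.1],"angular": [0,0,0],"fingers": 1},{"dp": [-0.3,0,-0.1],"angular": [0,0,0],"fingers": 1},{"dp": [-0.33,0,-0.1],"angular": [0,0,0],"fingers": 1},{"dp": [-0.35,0,-0.1],"angular": [0,0,0],"fingers": 1},{"dp": [-0.35,0,-0.1],"angular": [0,0,0],"fingers": 1}]}}

```text
time: 27.8
tool_pos: [433.2, 212.7, 285.3]
tcp_rot: [-180.0, 0.0, 38.6]
ft_force: [-0.7, 0.0, -1.5]
finger_gap: 27.0
grip_force: 61.5
```

Run:
```python
from look import *
from rect import *
P=camera_params('wrist');im=snapshot('wrist');cv2.imwrite('pics/clr.png',im);pickle.dump(P,open('clr.pkl','wb'))
d=pinpoint('wrist','cam_slot');print(d[:1])
c=atz('wrist',d[0]['at'],175,P);print(c)
def segs(z,c,half,sc,minlen,I,Q,cam='wrist'):
    r=rect(I,Q,c,z,half,sc,cam);g=cv2.cvtColor(r,cv2.COLOR_BGR2GRAY)
    L=cv2.createLineSegmentDetector().detect(g)[0][:,0]
    out=[]
    for x1,y1,x2,y2 in L:
        l=np.hypot(x2-x1,y2-y1)/sc
        if l>minlen:
            a=np.degrees(np.arctan2(-(x2-x1),-(y2-y1)))  # +x up,+y left
            a=(a+45)%180-45
            out.append((round(l,1),round(a,1),np.round([c[0]+half-(y1+y2)/2/sc,c[1]+half-(x1+x2)/2/sc],1)))
    return sorted(out,key=lambda t:-t[0])
print('disc');[print(*t) for t in segs(175,c,20,12,6,im,P)[:14]]
print('cover');[print(*t) for t in segs(167,c,120,3,25,im,P)[:14]]
t=snapshot('top')
print('top deck');[print(*t_) for t_ in segs(160,(560,240),190,2,50,t,camera_params('top'),'top')[:14]]
```

```text
[{'at': [255.0, 110.6], 'conf': 0.64}]
[485.1 252.9 175. ]
disc
10.8 79.3 [469.  267.6]
8.3 -6.9 [483.9 241.3]
8.2 20.1 [492.5 236.4]
8.0 -8.5 [487.9 266.7]
7.7 133.7 [472.2 241.2]
7.6 -4.1 [484.9 239.9]
7.3 82.0 [473.6 256.1]
6.7 -5.7 [486.7 268.1]
6.7 -23.4 [477.7 236.9]
6.6 -39.0 [499.5 267. ]
6.4 85.3 [466.1 248.3]
6.3 -7.1 [479.  256.9]
6.2 4.3 [482.4 272.3]
6.1 81.8 [498.4 251.8]
cover
141.7 81.1 [421.3 273.9]
89.7 81.2 [474.8 307.4]
82.4 -8.7 [564.4 140.8]
77.1 81.2 [597.2 234.5]
67.1 -8.9 [557.6 290.4]
67.0 81.2 [462.5 310. ]
55.8 127.8 [559.4 323.9]
54.4 -9.0 [512.4 355.3]
51.9 81.1 [447.8 215.9]
47.8 -8.7 [509.7 360.2]
47.6 81.4 [462.5 227.9]
43.1 81.3 [447.1 310.6]
41.9 132.7 [591.1 286.4]
41.0 81.0 [455.5 182.9]
top deck
185.3 -8.7 [554.2 144. ]
140.9 -8.8 [611.5 346.5]
130.8 81.1 [721.2 221.5]
123.0 22.1 [427.  408.2]
113.4 -8.8 [543.2  89.9]
96.2 81.5 [668.  238.1]
88.8 81.3 [600.9 247. ]
84.2 -8.9 [644.9  80.4]
82.2 -8.7 [687.2 351.2]
76.4 81.2 [647.9 245.3]
69.6 -8.8 [481.7 118.2]
62.2 -8.6 [584.1 102.3]
56.6 81.5 [443.1 196.5]
53.6 -8.2 [460.5 102.6]
```

Run:
```python
from rect import *
import pickle
def lines(imn,Pn,c,amid):
    im=cv2.imread(imn);P=pickle.load(open(Pn,'rb'))
    sc=16;h=16;r=rect(im,P,c,175,h,sc);g=cv2.GaussianBlur(cv2.cvtColor(r,cv2.COLOR_BGR2GRAY).astype(np.float32),(0,0),3)
    res=[]
    u=np.arange(-9.5,9.5,.1)
    for a in np.arange(amid-16,amid+16,.5):
        A=np.radians(a);
        for s in np.arange(-6,6,.1):
            def samp(s):
                X=u*np.cos(A)-s*np.sin(A);Y=u*np.sin(A)+s*np.cos(A)
                return cv2.remap(g,((h-Y)*sc).astype(np.float32)[None],((h-X)*sc).astype(np.float32)[None],cv2.INTER_LINEAR)[0]
            d=samp(s+.4)-samp(s-.4);m=(samp(s+.8)+samp(s-.8))/2-samp(s)
            res.append((np.median(d),np.mean(m),a,s))
    R=np.array(res)
    for k,n in((R[:,0],'edge+'),(-R[:,0],'edge-'),(R[:,1],'dark line')):
        i=np.argsort(-k)[:5];print(n,[tuple(np.round([k[j],R[j,2],R[j,3]],1)) for j in i])
lines('pics/lock2.png','lock2.pkl',(486.2,254.8),68)
lines('pics/clr.png','clr.pkl',(485.1,254),-6)
```

```text
edge+ [(np.float64(42.5), np.float64(68.0), np.float64(1.8)), (np.float64(42.5), np.float64(67.5), np.float64(1.8)), (np.float64(42.4), np.float64(67.5), np.float64(1.9)), (np.float64(41.6), np.float64(68.5), np.float64(1.8)), (np.float64(41.4), np.float64(67.0), np.float64(1.8))]
edge- [(np.float64(31.3), np.float64(68.5), np.float64(0.7)), (np.float64(31.2), np.float64(68.0), np.float64(0.7)), (np.float64(30.9), np.float64(67.5), np.float64(0.7)), (np.float64(30.7), np.float64(66.5), np.float64(0.7)), (np.float64(30.7), np.float64(67.0), np.float64(0.7))]
dark line [(np.float64(26.2), np.float64(67.0), np.float64(1.2)), (np.float64(26.1), np.float64(67.5), np.float64(1.2)), (np.float64(26.1), np.float64(66.5), np.float64(1.2)), (np.float64(25.9), np.float64(68.0), np.float64(1.2)), (np.float64(25.9), np.float64(67.0), np.float64(1.1))]
edge+ [(np.float64(47.9), np.float64(-8.5), np.float64(1.9)), (np.float64(47.2), np.float64(-9.5), np.float64(2.0)), (np.float64(47.1), np.float64(-9.0), np.float64(2.0)), (np.float64(46.7), np.float64(-8.0), np.float64(1.9)), (np.float64(46.4), np.float64(-9.0), np.float64(1.9))]
edge- [(np.float64(41.2), np.float64(-8.0), np.float64(0.7)), (np.float64(40.8), np.float64(-9.0), np.float64(0.8)), (np.float64(40.0), np.float64(-7.5), np.float64(0.7)), (np.float64(39.7), np.float64(-9.5), np.float64(0.8)), (np.float64(39.5), np.float64(-8.5), np.float64(0.8))]
dark line [(np.float64(32.6), np.float64(-8.5), np.float64(1.4)), (np.float64(32.5), np.float64(-9.0), np.float64(1.4)), (np.float64(31.8), np.float64(-8.0), np.float64(1.4)), (np.float64(31.8), np.float64(-8.5), np.float64(1.5)), (np.float64(31.7), np.float64(-9.0), np.float64(1.5))]
```

The slot stands at -8.5 to -9°, and the head's own x axis is at -8.8°, so the lock is at its stop. Now I'll take the driver back to its hole.

{"op": "step_arm", "data": {"targets": [{"dp": [-0.015,0.06,0],"angular": [0,0,-0.03],"fingers": 1},{"dp": [-0.05,0.2,0],"angular": [0,0,-0.07],"fingers": 1},{"dp": [-0.095,0.36,0],"angular": [0,0,-0.11],"fingers": 1},{"dp": [-0.14,0.52,0],"angular": [0,0,-0.15],"fingers": 1},{"dp": [-0.18,0.68,0],"angular": [0,0,-0.19],"fingers": 1},{"dp": [-0.22,0.82,0],"angular": [0,0,-0.22],"fingers": 1},{"dp": [-0.245,0.924,0],"angular": [0,0,-0.2372],"fingers": 1},{"dp": [-0.245,0.924,0],"angular": [0,0,-0.2372],"fingers": 1}]}}

```text
time: 28.95
tool_pos: [510.8, 36.8, 285.0]
tcp_rot: [-180.0, 0.0, 81.2]
ft_force: [0.5, 0.3, -0.7]
finger_gap: 27.2
grip_force: 61.5
```

{"op": "step_arm", "data": {"targets": [{"dp": [-0.06,0.04,0],"angular": [0,0,0],"fingers": 1},{"dp": [-0.18,0.115,0],"angular": [0,0,0],"fingers": 1},{"dp": [-0.33,0.21,0],"angular": [0,0,0],"fingers": 1},{"dp": [-0.48,0.305,0],"angular": [0,0,0],"fingers": 1},{"dp": [-0.62,0.395,0],"angular": [0,0,0],"fingers": 1},{"dp": [-0.74,0.47,0],"angular": [0,0,0],"fingers": 1},{"dp": [-0.807,0.515,0],"angular": [0,0,0],"fingers": 1},{"dp": [-0.807,0.515,0],"angular": [0,0,0],"fingers": 1}]}}

```text
time: 29.95
tool_pos: [588.1, -137.6, 285.1]
tcp_rot: [-180.0, -0.0, 81.3]
ft_force: [0.3, 0.2, -1.2]
finger_gap: 27.2
grip_force: 61.5
```

```bash
python3 st.py
python3 - <<'E'
from h import *
P=camera_params('wrist');snapshot('wrist');print([(d['at'],d['conf'],atz('wrist',d['at'],214,P)) for d in pinpoint('wrist','driver')][:2])
E
```

```text
30.1 [ 587.848 -136.189  285.494] [-179.995   -0.022   81.388] F [-0.033  0.179 -1.057] T [-0.     0.009 -0.028] 0.02971996013824521 27.08656687372116
[([178.6, 148.7], 0.94, array([537.55956441, -89.3831475 , 214.        ])), ([223.7, 93.3], 0.77, array([577.1571727 , -55.46712151, 214.        ]))]
```

{"op": "step_arm", "data": {"targets": [{"dp": [0,0,0.06],"angular": [0,0,0],"fingers": 1},{"dp": [0,0,0.16],"angular": [0,0,0],"fingers": 1},{"dp": [0,0,0.28],"angular": [0,0,0],"fingers": 1},{"dp": [0,0,0.4],"angular": [0,0,0],"fingers": 1},{"dp": [0,0,0.5],"angular": [0,0,0],"fingers": 1},{"dp": [0,0,0.57],"angular": [0,0,0],"fingers": 1},{"dp": [0,0,0.6],"angular": [0,0,0],"fingers": 1},{"dp": [0,0,0.6],"angular": [0,0,0],"fingers": 1}]}}

```text
time: 31.25
tool_pos: [588.0, -137.2, 165.3]
tcp_rot: [-180.0, -0.0, 81.3]
ft_force: [-0.2, 0.3, -1.2]
finger_gap: 27.4
grip_force: 61.5
```

```bash
python3 st.py
python3 - <<'E'
from look import *
s=sense();look('ins',s['tool_pos']-[0,0,75],['driver','tool_block'],90,half=(40,32),f=10)
E
```

```text
31.4 [ 588.633 -137.409  166.537] [179.897   0.02   81.348] F [-0.116  0.326 -1.096] T [ 0.017 -0.007 -0.018] 0.033286411581556846 27.14047626360726
[ 588.6 -137.4  166.5] [179.9   0.   81.3] [-18.   10.2  89.1  -0.   80.6  -9.3]
driver 0.87 [252.8 203.8] [ 585.8 -142.3   90. ]
driver 0.8 [150.4 161.4] [512.6 -96.7  90. ]
driver 0.78 [211.7  86.9] [569.8 -50.2  90. ]
driver 0.4 [254.1 264.9] [ 578.7 -195.8   90. ]
crop origin 215 165 centre 255 197 scale 10
```

View pics/insc.png

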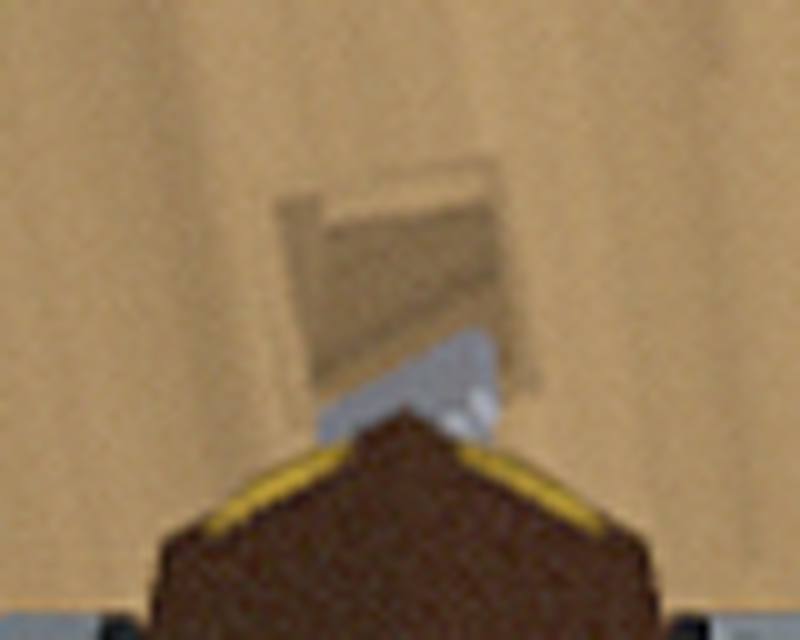

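The blade (320–490 across) is centred over its hole (278–530). I'll insert it.

{"op": "step_arm", "data": {"targets": [{"dp": [0,0,0.04],"angular": [0,0,0],"fingers": 1},{"dp": [0,0,0.08],"angular": [0,0,0],"fingers": 1},{"dp": [0,0,0.12],"angular": [0,0,0],"fingers": 1},{"dp": [0,0,0.15],"angular": [0,0,0],"fingers": 1},{"dp": [0,0,0.17],"angular": [0,0,0],"fingers": 1},{"dp": [0,0,0.18],"angular": [0,0,0],"fingers": 1},{"dp": [0,0,0.18],"angular": [0,0,0],"fingers": 1},{"dp": [0,0,0.18],"angular": [0,0,0],"fingers": 1}]}}

```text
time: 32.6
tool_pos: [588.2, -137.2, 129.7]
tcp_rot: [180.0, 0.0, 81.3]
ft_force: [-0.2, 0.2, -1.1]
finger_gap: 27.4
grip_force: 61.5
```

Tip is about 11 mm into the hole with no contact. I'll continue to the seat, 43 mm further.

{"op": "step_arm", "data": {"targets": [{"dp": [0,0,0.04],"angular": [0,0,0],"fingers": 1},{"dp": [0,0,0.08],"angular": [0,0,0],"fingers": 1},{"dp": [0,0,0.12],"angular": [0,0,0],"fingers": 1},{"dp": [0,0,0.15],"angular": [0,0,0],"fingers": 1},{"dp": [0,0,0.18],"angular": [0,0,0],"fingers": 1},{"dp": [0,0,0.2],"angular": [0,0,0],"fingers": 1},{"dp": [0,0,0.21],"angular": [0,0,0],"fingers": 1},{"dp": [0,0,0.214],"angular": [0,0,0],"fingers": 1}]}}

```text
time: 33.6
tool_pos: [588.1, -137.2, 86.6]
tcp_rot: [180.0, 0.0, 81.3]
ft_force: [0.7, -0.4, -1.1]
finger_gap: 27.2
grip_force: 61.5
```

```bash
python3 st.py
```

```text
33.75 [ 588.112 -137.241   86.83 ] [179.98    0.002  81.345] F [ 0.174  0.258 -1.041] T [ 0.01  -0.009 -0.004] 0.028699689483096525 27.31631384651406
```

Now lower 0.6 mm more, then open.

{"op": "step_arm", "data": {"targets": [{"dp": [0,0,0.003],"angular": [0,0,0],"fingers": 1},{"dp": [0,0,0.003],"angular": [0,0,0],"fingers": 0.6},{"dp": [0,0,0.003],"angular": [0,0,0],"fingers": 0.5},{"dp": [0,0,0.003],"angular": [0,0,0],"fingers": 0.4},{"dp": [0,0,0.003],"angular": [0,0,0],"fingers": 0.3},{"dp": [0,0,0.003],"angular": [0,0,0],"fingers": 0.15},{"dp": [0,0,0.003],"angular": [0,0,0],"fingers": 0},{"dp": [0,0,0.003],"angular": [0,0,0],"fingers": 0}]}}

```text
time: 34.8
tool_pos: [588.0, -137.2, 86.0]
tcp_rot: [-180.0, 0.0, 81.3]
ft_force: [0.5, 0.0, 0.1]
finger_gap: 85.6
grip_force: 0.0
```

{"op": "step_arm", "data": {"targets": [{"dp": [0,0,0],"angular": [0,0,0],"fingers": 0},{"dp": [0,0,-0.05],"angular": [0,0,0],"fingers": 0},{"dp": [0,0,-0.15],"angular": [0,0,0],"fingers": 0},{"dp": [0,0,-0.3],"angular": [0,0,0],"fingers": 0},{"dp": [0,0,-0.45],"angular": [0,0,0],"fingers": 0},{"dp": [0,0,-0.6],"angular": [0,0,0],"fingers": 0},{"dp": [0,0,-0.68],"angular": [0,0,0],"fingers": 0},{"dp": [0,0,-0.68],"angular": [0,0,0],"fingers": 0}]}}

```text
time: 35.8
tool_pos: [589.0, -137.5, 224.3]
tcp_rot: [179.8, 0.0, 81.3]
ft_force: [0.2, 0.1, 0.3]
finger_gap: 85.6
grip_force: 0.0
```

```bash
python3 st.py
python3 - <<'E'
from h import *
import pickle
P=camera_params('wrist');b=snapshot('wrist');a=cv2.imread('pics/drv.png');Pa=pickle.load(open('drv.pkl','rb'))
# mask-based compare of the handle's place before/after on the plane z=125
for d in masks_of('wrist','driver'): print(round(d['conf'],2),d['at'],atz('wrist',d['at'],125,P))
from rect import rect
for I,Q in((a,Pa),(b,P)):
    for z in (135,70):
        r=rect(I,Q,(589,-137),z,32,5);h=cv2.cvtColor(r,cv2.COLOR_BGR2HSV);m=(h[...,2]<115)&(r[...,2].astype(int)-r[...,0]>20)
        n,l,s,c=cv2.connectedComponentsWithStats(m.astype(np.uint8));k=1+np.argmax(s[1:,4]);print(z,s[k]/5,c[k]/5)
E
```

```text
35.95 [ 587.239 -136.949  220.427] [-179.868   -0.022   81.347] F [ 0.036  0.192 -0.405] T [-0.036 -0.015  0.008] 0.01521645467004248 85.37934396079714
0.95 [256.9, 193.2] [ 587.67603152 -139.08026279  125.        ]
0.92 [140.7, 97.1] [505.30579318 -43.47655245 125.        ]
0.77 [211.9, 134.4] [559.37055946 -85.36557453 125.        ]
135 [   7.2   19.    43.6   29.6 4776.2] [29.48542356 33.45525732]
70 [  19.8   15.2   44.2   37.8 6644.4] [44.75234483 33.66145927]
135 [   7.8   19.    42.8   29.6 4698.4] [29.46772518 32.89253363]
70 [  19.4   17.4   44.6   38.2 6775.8] [44.42459931 35.36818678]
```

The handle is back in the same place, upright, to within about 1 mm. I'll hand in.

```bash
python3 -c "
from bench import *
print(hand_in())"
```

```text
the job is handed in; nothing more can be done
None
```

I turned the cam lock to its stop with the broad screwdriver, put the screwdriver back upright in its own hole, and handed the job in at about 36 s; the hand-in gave no verdict. By camera, the slot lies along the head's x axis to within about 0.5°, and the handle is within about 1 mm of where it started.

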